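Back off the book press with its reversible ratchet

TASK

The book in the small press has dried: let the pressure off. The ratchet wrench on the press screw is still set to tighten, so first flip its direction tab over to the loosening side, then swing the handle counter-clockwise (seen from above) to turn the screw until the pressing plate stands at least 4 mm higher than it does now. Leave the book in the press, the tab on the loosening side, and don't disturb the other things on the bench.

Things in the scene. Friction and masses are not known exactly. Their poses are not given: they have to be found in the camera images.
- press: green iron book press, fixed to the bench: base 240 x 250 x 25 mm, two steel columns, and a bridge (55 mm wide, 250 mm long along the press's y) whose top is 150 mm above the bench. A vertical screw passes through the middle of the bridge. Origin: centre of the underside, on the screw's axis; z up.
- screw (a joint): turn of the press screw about its vertical axis (rad): 0 = fully tight (start, and its stop), grows counter-clockwise seen from above (loosening), to 3.1. About 0.5 N m of friction; it stays where it is left. A bright hex, 24 mm across, on its top shows above the ratchet head.
- platen (a joint): height of the pressing plate (a 200 x 140 x 14 mm green plate lying on the book) above its tight position (m): 0 at the start. It rises 32 mm per turn of the screw, so 4 mm takes an eighth of a turn (0.79 rad).
- ratchet (a joint): swing of the ratchet wrench about the screw's axis (rad), -1.9 to 1.9: 0 = handle along the press's +x, grows counter-clockwise from above. Starts -1.1 to -0.5. It drives the screw only towards the side its tab leans to and clicks freely the other way; up to 0.6 rad is lost before it bites. Driving takes about 5 N sideways at point grip. Friction 0.3 N m: it stays where it is left.
- head (a point): centre of the top face of the round ratchet head (78 mm across, 26 mm high), on the screw's axis, 201 mm above the bench; the hex stands 6 mm above it. The line from head to grip is the handle's direction.
- grip (a point): middle of the handle's dark round grip (25 mm thick, from 115 to 220 mm from the screw's axis), 165 mm from the axis, 188 mm above the bench; moves with the handle. Its underside is 25 mm above the bridge. Between head and grip: the head's rear (54 mm wide, up to 74 mm from the axis, top 201 mm above the bench) and a neck 18 mm thick.
- tab (a joint): ratchet's direction tab (rad), relative to the wrench: 0 = along the handle, positive = leaning to the counter-clockwise side of the handle from above (loosening), negative = tightening; stops at +-0.6. Starts tightening. An over-centre spring snaps it to the nearer side; it rests 0.25 to 0.6 from the middle as the teeth meet. About 3 N sideways at its end flips it.
- tab_pivot (a point): on the tab's vertical pivot at half the tab's height, 214 mm above the bench; lies on the handle's centre line 50 mm from the screw's axis.
- tab_tip (a point): near the free end of the tab, at half its height, 30 mm from the pivot on the side away from the head. The tab is an upright dark fin 34 mm long from the pivot, 8 mm thick, from 204 to 224 mm above the bench, standing on top of the rear of the head and pointing along the handle.
- book: thick cream bound book with gilt edges, 190 x 145 x 45 mm, 0.8 kg, loose, lying flat on the press's base under the plate. Origin: centre of its underside.
- paste_jar: white jar with lid, 72 mm across, 90 mm high, loose bystander. Origin: centre of its underside.
- brush: paste brush, 200 mm long, lying on the bench, loose bystander. Origin: underside, near the middle of its length.
- board_stack: block of grey boards, 160 x 120 x 30 mm, loose bystander. Origin: centre of its underside.
- weight: dark steel weight, 60 mm across, 50 mm high, loose bystander. Origin: centre of its underside.

How it is judged:
By the outcome, as a careful person would: the job done as asked, in the order asked, and still so for the second after the job is handed in, with the robot touching nothing.
It also fails if it takes over 48 s, if anything falls off the work surface, if the arm or the gripper's body presses on something with over 40 N, if the wrist force passes 120 N, or if a joint passes its speed limit or range.

ROBOT

A 6-joint arm with a two-finger parallel gripper is mounted at the origin on the work surface. World frame = base frame: x ahead of the robot, y to its left, z up, the work surface at z = 0. Lengths are in mm, angles in rad, forces in N, time in s.
With the tool pointing down it reaches from about 275 to 825 mm from the base axis. Payload 5.2 kg.
Tool frame: the origin (TCP) lies at the very end of the fingers, on their centre line; the grasp point (between the pads) lies 19 mm behind it (manip.tcp_to_grasp is the distance from the TCP to the grasp point, in mm); z points along the fingers, y is the line along which they close (so a half turn about z gives the same grasp; the last joint's range is limited). The gripper opens to 93 mm and grips with 3 to 60 N. Pads are 15 mm wide; open, the fingers measure 128 mm over their backs; the gripper's body (75 mm by 188 mm) begins 65 mm behind the grasp point.
Start: joints at [0.993, 0.259, 1.535, -0, 1.348, -0.203], TCP at [201.326, 511.833, 218.653] pointing down, gripper open.
Joint ranges: [-3.14, 3.14], [-0.91, 2.08], [0.19, 2.58], [-1.22, 4.36], [0.22, 2.71], [-3.12, 3.12]. Speed limits (rad/s): [2.57, 2.57, 3.14, 3.14, 3.14, 3.14].

INTERFACE

Orientations are given as a rotation vector (axis times angle).
In Python, from plant import manip, imaging gives the robot as it stands.
- The arm moves only by the tool jog_arm, never from a script. Its argument "commands" is a list of rows, each a list of 3 entries, a list of its own where there are three numbers: the shift along the world's x, y, z in units of 25 cm (1.0 is 25 cm), then the turn about the world's z in units of pi/4 rad (1.0 is pi/4 rad), then the finger opening in mm, from 0 to 93. A call has 1 to 8 rows; each row is the pose to reach, as a shift and turn from the pose commanded when the call began; what a row does not reach only later rows make up. A row lasts 1/8 s, in which the tool goes at most 62.5 mm and 10.7 degrees, less where a joint would pass 70% of its speed; a pose out of reach is approached as far as the arm can. A call with a number of a shift or a turn outside -1 to 1 is refused whole. A call with a gripper value outside its range is refused whole. The fingers move at their own pace and stop on an object; "force" is the grip in N (left out, the last holds). Time passes only in rows, so rows that repeat a pose let the fingers close. It gives the time, the measured TCP pose, the force, the opening and the grip force at its end, in the units of the state.
- manip.get_obs(): the state, without advancing time (a new reading comes with each control period).
- imaging.snapshot(name): name is "scene" or "top" or "wrist"; returns the picture (384x512x3 uint8, red, green, blue); there is no depth.
- imaging.camera_info(name): a dict with "intrinsics" (3x3 intrinsics, pixels), "cam_to_world" (4x4, takes a point from camera to world coordinates). Camera axes: x right, y down, z forward; pixel columns grow to the right and rows downward; lengths in mm; the calibration is good to about 2 mm. A picture is of the moment at which its call begins: read the wrist's pose just before it. camera_info takes no time and is no camera call; for the wrist camera it gives the pose at the moment of the call.
- manip.finish_job(): hands the job in; it is judged then, once.
The state is a dict: "time": time; "joint_pos": joint angles; "qd": joint speeds; "joint_torque": joint torques, N m; "position": TCP position; "tcp_rot": TCP orientation; "contact_force": force on the tool from outside, world axes, zero at the start; "torque": the same for the moment, N m; "width": finger opening in mm; "finger_force": force on a finger pad.
Only numpy, scipy, OpenCV 4.12 (cv2) and the standard library are available. Lean on these libraries where they do the work, as an engineer would, in place of code of your own. Each camera call takes 0.05 s, during which the arm holds its last target. There are 200 camera calls.

## Working session

There is one attempt and no reset: what is moved stays moved. The work goes in short steps, Python scripts to look and compute and a tool call to move; the robot and the scene stay as the last step left them, time stands still between calls to the robot, and variables do not carry over. Pictures are saved under pics/ and viewed, at most 10 in all, crops included, and the job is handed in when it is done.

Besides the shell and the picture viewer there is one more tool, called as name(argument=value, ...) on one line, values as JSON. jog_arm: Moves the arm, as the interface text tells. Shifts and turns lie within -1 to 1; 1 stands for 25 cm of shift or pi/4 rad of turn. Its arguments: {"type":"object","properties":{"commands":{"type":"array"},"force":{"type":"number"}},"required":["commands"]}

```bash
ls; mkdir -p pics
cat > h.py <<'E'
import numpy as np, cv2
from plant import manip, imaging
def shot(n,f):
    ci=imaging.camera_info(n); im=imaging.snapshot(n)
    cv2.imwrite('pics/'+f+'.png',im[:,:,::-1]); np.savez('pics/'+f+'.npz',K=ci['intrinsics'],T=ci['cam_to_world']); return im
def ray(f,u,v,z):
    d=np.load('pics/'+f+'.npz'); T=d['T']; r=T[:3,:3]@np.linalg.solve(d['K'],[u,v,1.]); c=T[:3,3]
    return c+r*(z-c[2])/r[2]
def proj(f,p):
    d=np.load('pics/'+f+'.npz'); q=d['K']@(np.linalg.inv(d['T'])@[*p,1])[:3]; return q[:2]/q[2]
E
python3 - <<'E'
from h import *
a=shot('scene','s1');b=shot('top','t1')
print(np.load('pics/t1.npz')['T'].round(2),np.load('pics/t1.npz')['K'])
o=manip.get_obs();print(o['time'],o['position'],o['tcp_rot'],o['width'])
E
```

```text
pics
[[-2.00000e-02 -9.90000e-01  1.00000e-01  4.23090e+02]
 [-1.00000e+00  2.00000e-02  2.00000e-02 -2.34700e+01]
 [-2.00000e-02 -1.00000e-01 -1.00000e+00  1.26818e+03]
 [ 0.00000e+00  0.00000e+00  0.00000e+00  1.00000e+00]] [[391.71772399   0.         255.1166063 ]
 [  0.         391.71772399 193.34988916]
 [  0.           0.           1.        ]]
0.1 [201.0725565  511.39827332 217.89898349] [-5.85155249e-01 -3.08600817e+00  2.39880971e-03] 92.5048010542773
```

View pics/t1.png

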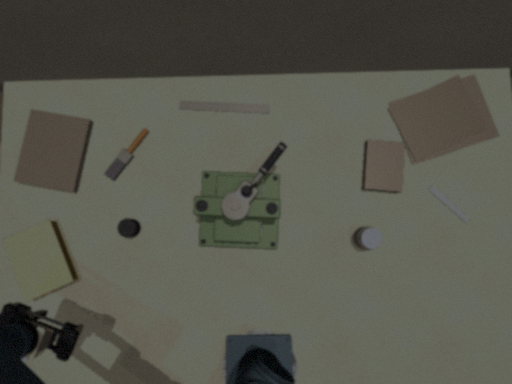

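View pics/s1.png

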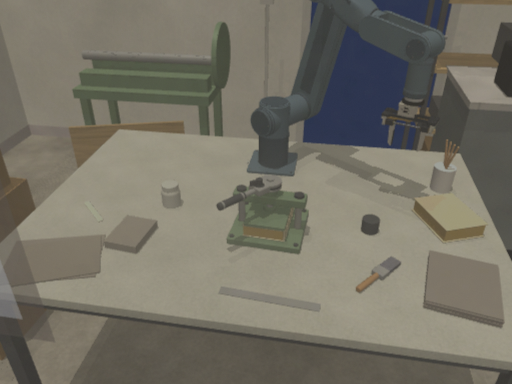

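The top view shows the press around (238,208), the ratchet head near (236,205), and the dark grip from (265,170) to (283,146). I'll zoom in on that area.

Run:
```python
from h import *
im=cv2.imread('pics/t1.png')
c=cv2.resize(im[130:260,180:310],None,fx=4.6,fy=4.6,interpolation=cv2.INTER_CUBIC)
cv2.imwrite('pics/t1c.png',cv2.convertScaleAbs(c,alpha=1.8))
for n,u,v,z in [('head',236,205,201),('gripA',265,170,188),('gripB',283,146,188),('tab',247,190,214),('jar',368,238,90),('weight',129,228,50)]: print(n,ray('t1',u,v,z).round(0))
```

```text
head [497.  49. 201.]
gripA [594. -32. 188.]
gripB [661. -84. 188.]
tab [536.  18. 214.]
jar [ 399. -335.   90.]
weight [443. 395.  50.]
```

View pics/t1c.png

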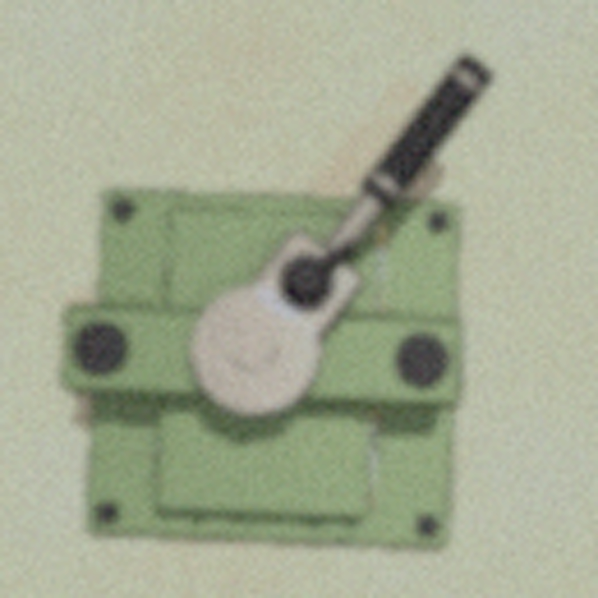

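Measured: head at about (497,49), handle at about -0.7 rad in world, and the tab leaning clockwise (tightening), as expected. Next I'll fly above the tab with tool y across the handle and use the wrist camera for detail.

Run:
```python
from h import *
from scipy.spatial.transform import Rotation as R
o=manip.get_obs();Rt=R.from_rotvec(o['tcp_rot']).as_matrix()
print(Rt.round(2)); T=imaging.camera_info('wrist')['cam_to_world']; print((Rt.T@(T[:3,3]-o['position'])).round(0),(Rt.T@T[:3,:3]).round(2))
f='t1';s=lambda u,v:(180+u/4.6,130+v/4.6)
P={k:ray(f,*s(*uv),z) for k,uv,z in [('head',(255,350),201),('gA',(375,190),188),('gB',(475,72),188),('piv',(305,280),224),('tip',(352,240),224),('b1',(100,348),155),('b2',(421,360),155)]}
for k,p in P.items(): print(k,p.round(0),'r',np.hypot(*(p-P['head'])[:2]).round(0))
a=lambda p,q:np.arctan2(*(q-p)[1::-1]).round(3)
print('handle',a(P['head'],P['gB']),a(P['gA'],P['gB']),'tab',a(P['piv'],P['tip']),'pressy',a(P['b2'],P['b1']))
```

```text
[[-0.93  0.37 -0.  ]
 [ 0.37  0.93 -0.  ]
 [ 0.   -0.   -1.  ]]
[  67.    1. -167.] [[-0.   -0.97 -0.24]
 [ 1.   -0.    0.  ]
 [-0.   -0.24  0.97]]
head [494.  51. 201.] r 0.0
gA [591. -22. 188.] r 121.0
gB [662. -85. 188.] r 216.0
piv [533.  19. 224.] r 50.0
tip [556.  -8. 224.] r 85.0
b1 [501. 150. 155.] r 100.0
b2 [489. -49. 155.] r 100.0
handle -0.68 -0.72 tab -0.883 pressy 1.513
```

jog_arm(commands=[[[0.1, -0.25, 0.4], -0.1, 0], [[0.3, -0.5, 0.6], -0.2, 0], [[0.5, -0.75, 0.6], -0.4, 0], [[0.7, -1, 0.6], -0.4, 0], [[0.9, -1, 0.6], -0.4, 0], [[0.95, -1, 0.6], -0.4, 0], [[0.95, -1, 0.6], -0.4, 0], [[0.95, -1, 0.6], -0.4, 0]])

```text
time: 1.1
position: [440.2, 260.5, 367.9]
tcp_rot: [-1.066, -2.954, 0.001]
contact_force: [-0.2, -0.5, 0.0]
width: 17.9
finger_force: 0.0
```

jog_arm(commands=[[[0.1, -0.25, 0], 0, 0], [[0.2, -0.5, 0], 0, 0], [[0.25, -0.75, 0], 0, 0], [[0.28, -0.92, 0], 0, 0], [[0.28, -0.92, 0], 0, 0], [[0.28, -0.92, 0], 0, 0]])

```text
time: 1.85
position: [508.1, 33.2, 368.5]
tcp_rot: [-1.06, -2.956, -0.001]
contact_force: [0.5, 1.3, -0.8]
width: 0.3
finger_force: 0.0
```

Run:
```python
from h import *
im=shot('wrist','w1'); o=manip.get_obs(); print(o['position'],o['tcp_rot'],o['width'])
cv2.imwrite('pics/w1b.png',cv2.resize(cv2.convertScaleAbs(im[:,:,::-1],alpha=1.4),(768,576)))
```

```text
[508.17588674  33.6398115  368.68206719] [-1.05817029e+00 -2.95745570e+00 -1.16217250e-03] 0.7372442941947142
```

View pics/w1b.png

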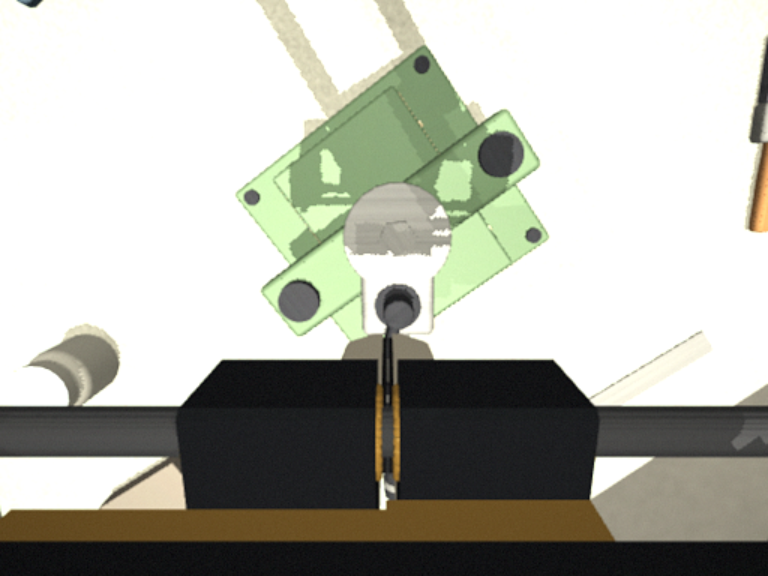

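The wrist view shows the hex at (398,238) and the tab pivot at (398,305), with the fin running down and left to about (387,390), the clockwise side. Now I'll turn these into positions.

Run:
```python
from h import *
w=lambda u,v,z: ray('w1',u/1.5,v/1.5,z)
h=w(398,238,207);hd=w(397,237,201);p=w(398,312,224);q=w(386,385,224)
print(h,hd,p,q,np.hypot(*(p-h)[:2]),np.hypot(*(q-p)[:2]))
a=lambda p,q:np.arctan2(*(q-p)[1::-1]).round(3)
print(a(h,p),a(hd,p),a(p,q))
for H,th in ((hd,-.69),):
  pv=H[:2]+50*np.array([np.cos(th),np.sin(th)])
  for t in (-.3,.0,.3):
    print(t,pv+30*np.array([np.cos(th+t),np.sin(th+t)]))
```

```text
[496.5324843   54.63315189 207.        ] [496.24437159  54.13674781 201.        ] [534.19034987  23.44566787 224.        ] [571.09064552 -17.70478997 224.        ] 48.89554171067849 55.271982049455765
-0.692 -0.68 -0.84
-0.3 [551.26736816  -2.77089066]
0.0 [557.94405279   3.21377323]
0.3 [562.55394414  10.90423624]
```

jog_arm(commands=[[[0.06, -0.265, 0], 0, 0], [[0.06, -0.265, -0.2], 0, 0], [[0.06, -0.265, -0.4], 0, 0], [[0.06, -0.265, -0.55], 0, 0], [[0.06, -0.265, -0.638], 0, 0], [[0.06, -0.265, -0.638], 0, 0], [[0.06, -0.265, -0.638], 0, 0]])

```text
time: 2.78
position: [524.5, -33.3, 210.4]
tcp_rot: [1.058, 2.956, 0.0]
contact_force: [-0.6, 0.5, -0.1]
width: 0.2
finger_force: 0.0
```

jog_arm(commands=[[[0.02, 0.024, 0], 0, 0], [[0.04, 0.048, 0], 0, 0], [[0.055, 0.067, 0], 0, 0], [[0.07, 0.085, 0], 0, 0], [[0.082, 0.1, 0], 0, 0], [[0.094, 0.114, 0], 0, 0], [[0.094, 0.114, 0], 0, 0]])

```text
time: 3.65
position: [547.3, -5.6, 209.0]
tcp_rot: [-1.06, -2.957, -0.0]
contact_force: [-0.1, -0.0, -1.1]
width: 0.3
finger_force: 0.1
```

Run:
```python
from h import *
im=shot('wrist','w2'); 
cv2.imwrite('pics/w2b.png',cv2.resize(cv2.convertScaleAbs(im[:,:,::-1],alpha=1.4),(768,576)))
```

```text
(no output)
```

View pics/w2b.png

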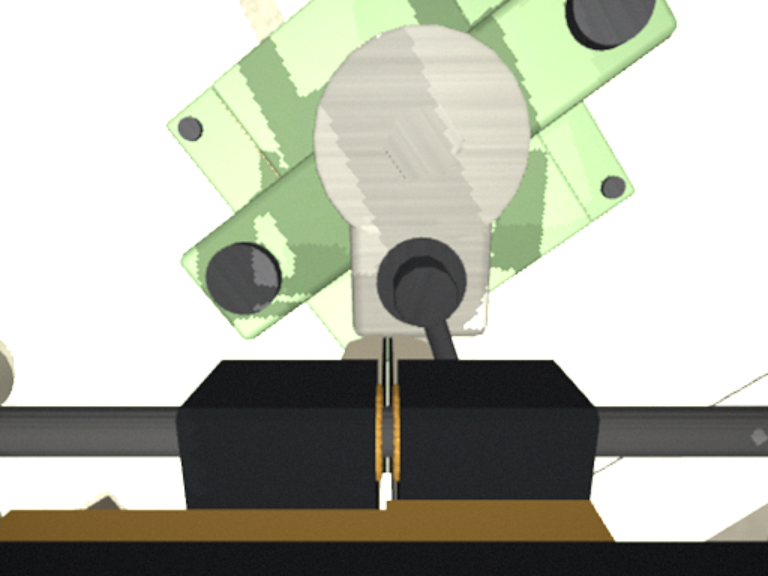

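The fin now leans right, the counter-clockwise (loosening) side, and the wrench hasn't moved. Next I'll lift, straddle the grip and lower.

jog_arm(commands=[[[-0.025, -0.03, 0.0], 0, 0], [[-0.025, -0.03, 0.2], 0, 0], [[0.1, -0.1, 0.26], 0, 50], [[0.303, -0.182, 0.26], 0, 50], [[0.303, -0.182, 0.26], 0, 50], [[0.303, -0.182, 0.26], 0, 50]])

```text
time: 4.45
position: [622.2, -51.7, 273.4]
tcp_rot: [-1.061, -2.955, 0.0]
contact_force: [-0.8, 0.4, -0.5]
width: 35.7
finger_force: 0.0
```

Run:
```python
from h import *
im=shot('wrist','w3'); o=manip.get_obs();print(o['position'],o['width'])
cv2.imwrite('pics/w3b.png',cv2.resize(cv2.convertScaleAbs(im[:,:,::-1],alpha=1.4),(768,576)))
H=np.array([496,54]);s=-.69
for i in range(1,13):
  f=s+.15*i; d=165*np.array([np.cos(f)-np.cos(s),np.sin(f)-np.sin(s)])/250; print(i,d.round(3),(i*.15/(np.pi/4)));
```

```text
[622.01606103 -51.31173969 273.99898566] 39.809158148084855
1 [0.057 0.081] 0.1909859317102744
2 [0.101 0.169] 0.3819718634205488
3 [0.132 0.263] 0.5729577951308231
4 [0.148 0.361] 0.7639437268410976
5 [0.15 0.46] 0.954929658551372
6 [0.136 0.558] 1.1459155902616462
7 [0.109 0.653] 1.336901521971921
8 [0.067 0.742] 1.5278874536821951
9 [0.012 0.825] 1.7188733853924696
10 [-0.054  0.898] 1.909859317102744
11 [-0.13   0.961] 2.1008452488130183
12 [-0.216  1.011] 2.2918311805232925
```

View pics/w3b.png

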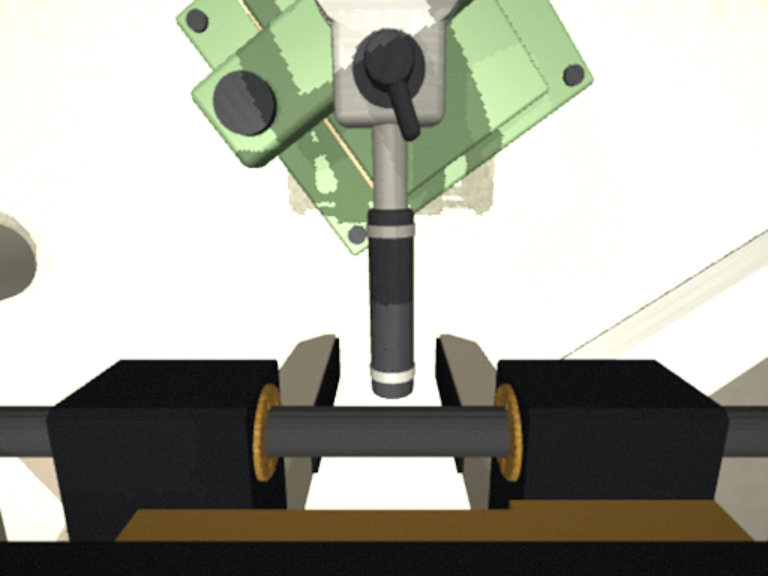

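The fin leans counter-clockwise, and the grip is centred between the fingers (column 390). Lowering, then starting the swing.

jog_arm(commands=[[[0.003, 0, -0.15], 0, 45], [[0.003, 0, -0.3], 0, 45], [[0.003, 0, -0.384], 0, 45], [[0.003, 0, -0.384], 0, 45], [[0.003, 0, -0.384], 0, 45]])

```text
time: 5.12
position: [624.0, -51.3, 179.9]
tcp_rot: [1.06, 2.955, 0.0]
contact_force: [1.0, -0.1, -0.3]
width: 44.8
finger_force: 0.0
```

jog_arm(commands=[[[0.03, 0.04, 0], 0.095, 45], [[0.057, 0.081, 0], 0.191, 45], [[0.101, 0.169, 0], 0.382, 45], [[0.132, 0.263, 0], 0.573, 45], [[0.148, 0.361, 0], 0.764, 45], [[0.15, 0.46, 0], 0.955, 45], [[0.15, 0.46, 0], 0.955, 45]])

```text
time: 6.0
position: [661.8, 64.6, 180.1]
tcp_rot: [-0.098, 3.137, -0.001]
contact_force: [0.4, 0.1, -0.4]
width: 45.2
finger_force: 0.1
```

Run:
```python
from h import *
o=manip.get_obs();print(o['time'],o['position'],o['contact_force'],o['joint_pos'])
s=.06
for i in range(1,9):
  f=s+.15*i; d=165*np.array([np.cos(f)-np.cos(s),np.sin(f)-np.sin(s)])/250; print(i,d.round(3),(i*.15/(np.pi/4))); 
shot('top','t2')
```

```text
6.0 [661.81965325  64.64652493 180.06295836] [ 0.3711716   0.09047819 -0.37066265] [-6.99506826e-02  4.87652185e-01  1.29123580e+00 -1.52146593e-04
  1.35994370e+00 -1.70297372e+00]
1 [-0.013  0.098] 0.1909859317102744
2 [-0.041  0.193] 0.3819718634205488
3 [-0.083  0.283] 0.5729577951308231
4 [-0.137  0.365] 0.7639437268410976
5 [-0.204  0.438] 0.954929658551372
6 [-0.28   0.501] 1.1459155902616462
7 [-0.365  0.552] 1.336901521971921
8 [-0.457  0.589] 1.5278874536821951
```

jog_arm(commands=[[[-0.013, 0.098, 0], 0.191, 45], [[-0.041, 0.193, 0], 0.382, 45], [[-0.083, 0.283, 0], 0.573, 45], [[-0.137, 0.365, 0], 0.764, 45], [[-0.204, 0.438, 0], 0.955, 45], [[-0.204, 0.438, 0], 0.955, 45]])

```text
time: 6.8
position: [610.7, 173.3, 179.5]
tcp_rot: [-1.235, 2.886, -0.001]
contact_force: [-0.8, 0.4, -0.4]
width: 44.7
finger_force: 0.2
```

Run:
```python
from h import *
o=manip.get_obs();print(o['time'],o['position'],o['contact_force'],o['joint_pos'][5])
s=np.arctan2(o['position'][1]-54,o['position'][0]-496);print(s)
for f in (s+.12,s+.24,s+.35):
  d=165*np.array([np.cos(f)-np.cos(s),np.sin(f)-np.sin(s)])/250; print(d.round(3),((f-s)/(np.pi/4))); 
shot('top','t3');shot('scene','s3')
a,b=[cv2.resize(cv2.convertScaleAbs(cv2.imread(f'pics/{n}.png')[150:260,210:340],alpha=1.4),None,fx=3,fy=3) for n in('s1','s3')]
c=cv2.resize(cv2.convertScaleAbs(cv2.imread('pics/t3.png')[130:230,180:310],alpha=1.8),None,fx=3,fy=2.4)
cv2.imwrite('pics/c3.png',np.vstack([np.hstack([a,b]),np.hstack([c,c*0])]))
```

```text
6.8 [610.70282214 173.27009091 179.52793718] [-0.76786222  0.35605235 -0.40293086] -2.2786743952944812
0.8049161867500992
[-0.06   0.051] 0.15278874536821951
[-0.126  0.095] 0.3055774907364389
[-0.191  0.128] 0.44563384065730693
```

View pics/c3.png

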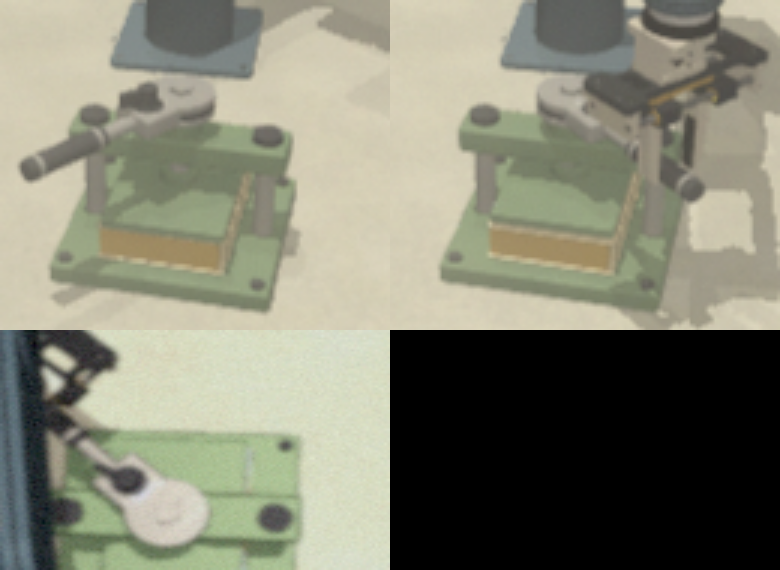

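The handle followed, and the plate has already lifted a little: a pale strip shows above the gilt edge. I'll swing about 0.35 rad more for margin.

jog_arm(commands=[[[-0.06, 0.051, 0], 0.153, 45], [[-0.126, 0.095, 0], 0.306, 45], [[-0.191, 0.128, 0], 0.446, 45], [[-0.191, 0.128, 0], 0.446, 45], [[-0.191, 0.128, 0], 0.446, 45]])

```text
time: 7.52
position: [563.3, 204.5, 178.2]
tcp_rot: [-1.718, 2.63, 0.0]
contact_force: [1.2, 0.0, -0.3]
width: 45.0
finger_force: 0.4
```

jog_arm(commands=[[[0.006, -0.004, 0], 0, 50], [[0.009, -0.005, 0.15], 0, 50], [[0.009, -0.005, 0.35], 0, 50], [[0.009, -0.005, 0.55], 0, 50], [[-0.2, 0.2, 0.6], 0, 50], [[-0.4, 0.4, 0.6], 0, 50], [[-0.5, 0.6, 0.6], 0, 50], [[-0.6, 0.7, 0.6], 0, 50]])

```text
time: 8.52
position: [411.2, 381.8, 328.0]
tcp_rot: [1.722, -2.627, -0.001]
contact_force: [0.5, 0.2, 0.4]
width: 49.8
finger_force: 0.0
```

Run:
```python
from h import *
o=manip.get_obs();print(o['time'],o['position'],o['contact_force'])
shot('top','t4');shot('scene','s4')
a,b=[cv2.resize(cv2.convertScaleAbs(cv2.imread(f'pics/{n}.png')[150:260,210:340],alpha=1.4),None,fx=3,fy=3) for n in('s1','s4')]
c,d=[cv2.resize(cv2.convertScaleAbs(cv2.imread(f'pics/{n}.png')[130:230,180:310],alpha=1.8),None,fx=3,fy=2.7,interpolation=cv2.INTER_CUBIC) for n in ('t1','t4')]
cv2.imwrite('pics/c4.png',np.vstack([np.hstack([a,b]),np.hstack([c,d])]))
```

```text
8.525 [411.2409202  381.75623071 327.96263318] [0.5081466  0.22516056 0.43413872]
```

View pics/c4.png

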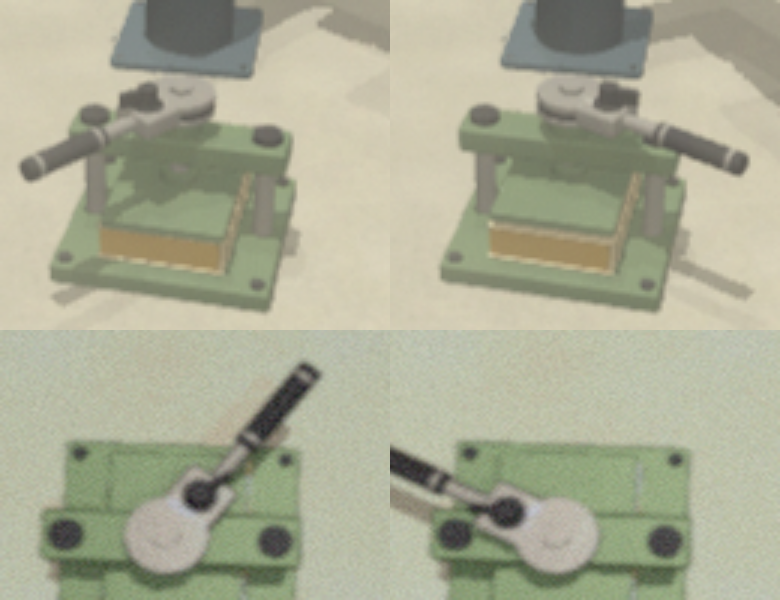

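The tab still leans counter-clockwise (bottom-right, fin tip near (475,508)). The handle swung about 1.8 rad, and a pale strip now shows under the plate. One numeric check on the plate's rise before handing in.

Run:
```python
from h import *
shot('scene','s5')
I={n:cv2.imread(f'pics/{n}.png').astype(int) for n in('s1','s5')}
for n,im in I.items():
  p=im[215:245,248:278].copy(); 
  # shear-align along front edge slope (~0.12 px/px), then average
  r=np.mean([[np.interp(v+.12*(u-263),np.arange(384),(im[:,u,1]-im[:,u,2])) for v in range(212,246)] for u in range(250,278)],0)
  print(n,r.round().astype(int))
print(proj('s1',(590,50,70)),proj('s1',(590,50,84)))
```

```text
s1 [  6   6   7   7   7   7   7   8   8   8   8   8   8   8   6   3  -3 -11
 -14 -14 -14 -14 -14 -14 -13 -10  -4   4   8   8   8   8   6   5]
s5 [  9   9   9   9   9   9   9   9   9   9   9   7   5   3  -3  -8 -10 -12
 -14 -14 -14 -14 -14 -14 -13 -10  -4   4   7   8   9   8   6   5]
[264.94321428 227.33465908] [265.00577923 223.89609993]
```

```bash
python3 -c "
from plant import manip
print(manip.finish_job())"
```

```text
the job is handed in; nothing more can be done
None
```

The tab is on the loosening side, the screw has been turned loose, and the plate stands roughly 6–8 mm higher by my camera estimate. The book is still in the press and nothing else was touched, and the job was handed in at about 8.6 s.

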